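# Make up the supply kits for two desks of a document-scanning office

### The job

Make up two supply kits from the grey stock tray: the mail desk's kit in the yellow tray gets the red-capped stamp, the box of staples and the paper-clip holder, and the scanner desk's kit in the blue tray gets the green-capped stamp and the roll of mending tape. Put one thing to a compartment (any compartment of the right tray), standing on the compartment's floor the same way up as it stood in the stock, and set things down rather than dropping them. Leave the black-capped stamp in the stock, and do not push the tape dispenser or the stapler about.

Things in the scene. Friction and masses are not known exactly. Their poses are not given: they have to be found in the camera images.
- yellow_tray: yellow plastic kit tray, fixed on the desk, 214 mm long (its x axis), 72 mm wide (its y axis), rim 10 mm high, origin at the centre of its underside, z up. Walls and floor are 4 mm thick. Two cross walls, as high as the rim, make three compartments in a row, 66 mm (x) by 64 mm (y) inside, centred at x = -70, 0, +70 mm, y = 0, their floors a darker shade.
- blue_tray: blue plastic kit tray, fixed on the desk, 214 mm long (its x axis), 72 mm wide (its y axis), rim 10 mm high, origin at the centre of its underside, z up. Walls and floor are 4 mm thick. Two cross walls, as high as the rim, make three compartments in a row, 66 mm (x) by 64 mm (y) inside, centred at x = -70, 0, +70 mm, y = 0, their floors a darker shade.
- red_stamp_mid (a point): centre (half-way up, 36 mm above its foot) of the upright self-inking stamp with the red cap: dark foot 48 mm (its x) by 35 mm (its y), 8 mm high, dark frame 42 x 31 mm, red cap 46 x 33 mm from 32 mm to the top at 72 mm, white label on top. z up. About 80 g, in the grey stock tray.
- green_stamp_mid (a point): centre (half-way up, 36 mm above its foot) of the upright self-inking stamp with the green cap: dark foot 48 mm (its x) by 35 mm (its y), 8 mm high, dark frame 42 x 31 mm, green cap 46 x 33 mm from 32 mm to the top at 72 mm, white label on top. z up. About 80 g, in the grey stock tray.
- staple_box_mid (a point): centre (half-way up) of a small upright orange cardboard box of staples, 46 mm (its x) by 34 mm (its y), 54 mm high, with a white panel and a picture of a staple on top and a white band round it; z up. It stands in the grey stock tray. About 180 g.
- clip_holder_mid (a point): centre (half-way up) of a round paper-clip holder, diameter 45 mm, 58 mm high: black base, clear middle with clips in it, black top ring with a steel magnet disc and two paper clips on it; z up. It stands in the grey stock tray. About 70 g.
- tape_roll_mid (a point): centre (half-way up, in the hole) of a roll of mending tape lying on its flat side, hole upwards: pale yellow, outer diameter 47 mm, 50 mm high, white core with a 25 mm hole right through; z up. It stands in the grey stock tray. About 70 g.
- black_stamp_mid (a point): bystander, stays in the stock tray: centre (36 mm up) of a third stamp like the others but all black. The grey stock tray is fixed and plain, 270 x 216 mm, its floor 4 mm and rim 10 mm above the desk; the six things stand on it in two rows of three, about 85 mm apart in the row (tray's x) and 100 mm between rows, each turned up to 0.3 rad from the tray.
- tape_dispenser: bystander: heavy blue desk tape dispenser, 165 mm long (its x), 62 mm wide, 91 mm high, on the desk at the far side; origin at the centre of its underside.
- stapler: bystander: stapler with a black base and a red top, 140 mm long (its x), 36 mm wide, about 60 mm high, on the desk at the far side; origin at the centre of its underside.

How it is judged:
By the outcome, as a careful person would: the job done as asked, in the order asked, and still so for the second after the job is handed in, with the robot touching nothing.
It also fails if it takes over 120 s, if anything falls off the work surface, if the arm or the gripper's body presses on something with over 40 N, if the wrist force passes 120 N, or if a joint passes its speed limit or range.

### The arm

A 7-joint arm with a two-finger parallel gripper is mounted at the origin on the work surface. World frame = base frame: x ahead of the robot, y to its left, z up, the work surface at z = 0. Lengths are in m, angles in rad, forces in N, time in s.
With the tool pointing down it reaches from about 0.375 to 0.925 m from the base axis. Payload 3.1 kg.
Tool frame: the origin (TCP) lies on the centre line of the jaws, within the pads' length; the fingertips stand 25 mm ahead of it and the grasp point (between the pads) lies 6 mm ahead of it (manip.tip_extent is the distance from the TCP to the fingertips, in m); x points along the fingers, y is the direction in which the jaws open and shut, and the axes are right-handed (so a half turn about x gives the same grasp; the last joint's range is limited). The gripper opens to 85 mm and grips with 20 to 120 N. Pads are 22 mm wide; open, the fingers measure 114 mm over their backs; the gripper's body (76 mm by 85 mm) begins 54 mm behind the grasp point. The pads swing forward as they close: fully open they stand 13 mm farther back than shut.
Start: joints at [1.171, 0.383, 0.044, 1.598, -0.018, 1.161, -0.05], TCP at [0.193, -0.621, 0.256] pointing down, gripper open.
Joint ranges: [-2.61, 2.61], [-0.41, 2.15], [-1.48, 1.57], [0, 2.5], [-1.57, 4.71], [0.05, 1.97], [-2.85, 2.85]. Speed limits (rad/s): [2.79, 2.79, 3.14, 3.14, 3.14, 3.14, 3.14].

### API

Orientations are given as a unit quaternion [x, y, z, w].
In Python, from cell import status, cams, ticket, models, manip gives the robot as it stands. The module is installed in compiled form; this text tells all that it offers.
- The arm moves only by the tool step_arm, never from a script. Its argument "plan" is a list of rows, each a list of 4 numbers: the shift along the tool's x, y, z in cm, then the turn about the tool's x in degrees. In form: [[x, y, z, spin], ...]. A call has 1 to 10 rows; each row shifts and turns the pose as measured when the row begins, along the tool's axes as they then stand; what a row does not reach is not made up. A row lasts 1/10 s, in which the tool goes at most 50 mm and 8.59 degrees, less where a joint would pass 70% of its speed; a pose out of reach is approached as far as the arm can. A call is refused whole if a number of a shift passes 5 or a number of a turn 8.59, either way. A call with a gripper value outside its range is refused whole. "jaw" is the closure, from 0 (fully open) to 1 (shut), set as the call begins (left out, the last holds). The fingers move at their own pace and stop on an object; the grip force is fixed at half the most. Time passes only in rows, so rows that do not move let the fingers close. It gives the time, the measured TCP pose, the force and the opening at its end, in the units of the state.
- status.observe(): the state, without advancing time (a new reading comes with each control period).
- cams.capture(name): name is "side" or "top" or "wrist"; returns the picture (420x560x3 uint8, red, green, blue); there is no depth.
- cams.calibration(name): a dict with "intrinsics" (3x3 intrinsics, pixels), "R" (3x3) and "t" (3): a world point X has camera coordinates R X + t. Camera axes: x right, y down, z forward; pixel columns grow to the right and rows downward; lengths in m; the calibration is good to about 2 mm. The wrist camera is an equidistant fisheye: a pixel r from the principal point sees the ray r / f radians off the axis. A picture is of the moment at which its call begins: read the wrist's pose just before it. calibration takes no time and is no camera call; for the wrist camera it gives the pose at the moment of the call.
- ticket.job_done(): hands the job in, once; it reports no verdict.
Trained networks look in the newest picture that a camera, given by its name, has taken for a name from the list of things; names that differ only in an ending like _2 or _b are one class to them, and where a whole thing is asked for, a point or a joint stands for the part that bears it (a point fixed in the world has none). Each returns a list of dicts, best first, with "confidence" (0 to 1); they miss things now and then, are a little off and sometimes report something else, mostly with a low value. They report only what shows in the picture. A call takes as long as a camera call.
- models.recognise(query, camera): "bbox" ([left, top, right, bottom] as shares, 0 to 1, of the picture: columns of its width, rows of its height, round what is visible of it).
The state is a dict: "clock": time; "joint_positions": joint angles; "joint_velocities": joint speeds; "joint_efforts": joint torques, N m; "eef_pos": TCP position; "tool_rot": TCP orientation; "wrist_force": force on the tool from outside, world axes, zero at the start; "moment": the same for the moment, N m; "grip_width": opening from 0.0 (shut) to 1.0 (fully open).
Only numpy, scipy, OpenCV 4.12 (cv2) and the standard library are available. Lean on these libraries where they do the work, as an engineer would, in place of code of your own. Each camera call takes 0.05 s, during which the arm holds its last target. There are 200 camera calls.

## Working session

There is one attempt and no reset: what is moved stays moved. The work goes in short steps, Python scripts to look and compute and a tool call to move; the robot and the scene stay as the last step left them, time stands still between calls to the robot, and variables do not carry over. Pictures are saved under pics/ and viewed, about 12 in all and at most 16, crops included, and the job is handed in when it is done.

Besides the shell and the picture viewer there is one more tool, called as name(argument=value, ...), one argument or row to a line, values as JSON. step_arm: Moves the arm, as the interface text tells. Its arguments: {"type":"object","properties":{"plan":{"type":"array","items":{"type":"array","items":{"type":"number"}}},"jaw":{"type":"number"}},"required":["plan"]}

```bash
mkdir -p pics; python3 - <<'E'
from cell import status,cams,manip
import cv2,numpy as np
s=status.observe(); print(s); print(manip.tip_extent)
for n in("top","side"):
    im=cams.capture(n); cv2.imwrite(f"pics/{n}0.png",im[:,:,::-1])
    c=cams.calibration(n);print(n,c)
print(cams.calibration("wrist"))
E
```

```text
{'clock': 0.0, 'joint_positions': array([ 1.17118183,  0.38384416,  0.04385341,  1.59960451, -0.01791809,
        1.16117147, -0.04986998]), 'joint_velocities': array([-0.00086534,  0.00109081,  0.00015122, -0.00031411, -0.00049654,
        0.00029233, -0.00100009]), 'joint_efforts': array([-1.97358725e-05, -4.33466935e+01,  1.02452204e+00, -2.49517626e+01,
        1.06020484e-02,  1.14459978e-02,  3.77158518e-07]), 'eef_pos': array([ 0.19294233, -0.61977859,  0.25486729]), 'tool_rot': array([-0.69887925, -0.10724495,  0.69925176, -0.10541958]), 'wrist_force': array([-0.08477523, -0.17946383,  0.34823538]), 'moment': array([-0.02467011,  0.01469605, -0.00447862]), 'grip_width': 0.9962139065480373}
0.025
top {'intrinsics': array([[420.27788542,   0.        , 279.86419394],
       [  0.        , 420.27788542, 208.53506851],
       [  0.        ,   0.        ,   1.        ]]), 'R': array([[ 0.01416712, -0.99955976, -0.02606872],
       [-0.98541505, -0.0095356 , -0.16990072],
       [ 0.16957734,  0.02809551, -0.98511632]]), 't': array([-0.01041184,  0.57634761,  0.94008239])}
side {'intrinsics': array([[402.4515102 ,   0.        , 278.12801446],
       [  0.        , 402.4515102 , 207.4156492 ],
       [  0.        ,   0.        ,   1.        ]]), 'R': array([[-0.66851951, -0.74367177,  0.00582882],
       [-0.49720332,  0.4411021 , -0.74713974],
       [ 0.55305563, -0.5023756 , -0.66464143]]), 't': array([0.36340439, 0.30967001, 0.69252041])}
{'intrinsics': array([[325.1922621 ,   0.        , 274.16395462],
       [  0.        , 325.1922621 , 205.64449029],
       [  0.        ,   0.        ,   1.        ]]), 'R': array([[ 0.29733828, -0.95477068, -0.00169958],
       [-0.91536825, -0.28557263,  0.28381197],
       [-0.2714607 , -0.08283242, -0.95887845]]), 't': array([-0.64869309, -0.03646125,  0.37950303])}
```

View pics/top0.png

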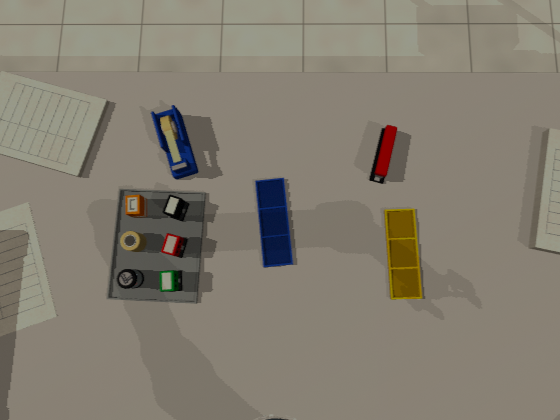

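View pics/side0.png

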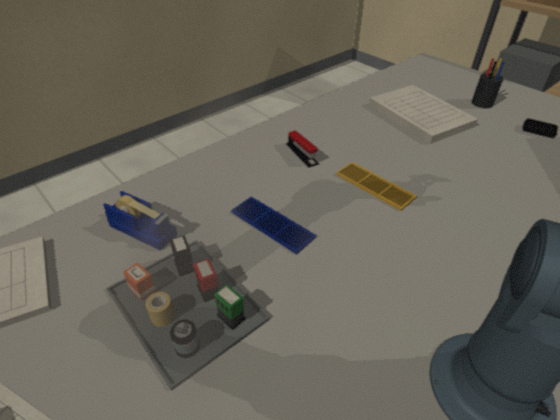

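```bash
cat > h.py <<'E'
from cell import status,cams,models
import cv2,numpy as np
from scipy.spatial.transform import Rotation as Ro
def shot(n,name=None):
    c=cams.calibration(n); im=cams.capture(n)[:,:,::-1].copy()
    if name: cv2.imwrite(f"pics/{name}.png",im)
    return im,c
def back(c,px,z,fish=False):
    px=np.atleast_2d(np.asarray(px,float)); K=c["intrinsics"]
    d=(px-K[:2,2])/[K[0,0],K[1,1]]
    if fish:
        r=np.linalg.norm(d,axis=1,keepdims=True)+1e-9
        d=np.c_[d/r*np.sin(r),np.cos(r)]
    else: d=np.c_[d,np.ones(len(d))]
    o=-c["R"].T@c["t"]; w=d@c["R"]
    return (o+w*((z-o[2])/w[:,2:]))[:,:2]
def proj(c,P,fish=False):
    p=np.atleast_2d(P)@c["R"].T+c["t"]; K=c["intrinsics"]
    if fish:
        rho=np.linalg.norm(p[:,:2],axis=1,keepdims=True); q=p[:,:2]/(rho+1e-12)*np.arctan2(rho,p[:,2:])
    else: q=p[:,:2]/p[:,2:]
    return q*[K[0,0],K[1,1]]+K[:2,2]
def blob(im,lo,hi):
    m=cv2.inRange(cv2.cvtColor(im,cv2.COLOR_BGR2HSV),lo,hi)
    cs,_=cv2.findContours(m,cv2.RETR_EXTERNAL,cv2.CHAIN_APPROX_NONE)
    return [k[:,0,:] for k in sorted(cs,key=cv2.contourArea)[::-1] if cv2.contourArea(k)>30]
def rect(xy):
    (cx,cy),(w,h),a=cv2.minAreaRect((np.asarray(xy)*1000).astype(np.float32))
    if w<h: w,h,a=h,w,a+90     # a = direction of long side, deg
    return np.round([cx,cy,w,h,(a+90)%180-90],1)
def pose():
    s=status.observe(); R=Ro.from_quat(s["tool_rot"]).as_matrix(); return s["eef_pos"],R,s
def to(x,y,z,yaw=None):
    """delta in tool cm to world mm target; yaw deg = world direction of jaw axis (mod 180)"""
    p,R,s=pose(); d=R.T@(np.array([x,y,z])/1000-p)*100
    ya=np.degrees(np.arctan2(R[1,1],R[0,1])); out=[round(ya,1)]
    if yaw is not None: e=(yaw-ya+90)%180-90; out.append(round(-e,1))
    print("tool cm",d.round(2),"yaw now, spin:",out,"p",(p*1000).round(1),"t",round(s["clock"],2),"tilt",R[:,0].round(3))
E
python3 - <<'E'
from h import *
im,c=shot("top")
for n,lo,hi,z in(("blue",(110,150,40),(125,255,255),.01),("yellow",(18,150,80),(30,255,255),.01)):
    for b in blob(im,lo,hi)[:2]: print(n,rect(back(c,b,z)),b.mean(0))
for n,px,z in(("orange",(135,206),.058),("blk",(176,207),.076),("tape",(131,241),.054),("red",(173,244),.076),("clip",(128,279),.062),("green",(169,281),.076)):
    p=back(c,px,z)[0]; print(n,p.round(3),np.hypot(*p).round(3))
print("tray",back(c,[(122,191),(205,193),(197,301),(110,299)],.01).round(3))
cv2.imwrite("pics/crop0.png",cv2.resize(im[175:315,90:300],None,fx=3.8,fy=3.8,interpolation=cv2.INTER_CUBIC))
to(0,0,0)
E
```

```text
blue [551.4  13.  213.1  69.4   6.7] [273.57333333 222.20888889]
blue [753.  267.9 190.7  71.4  19.5] [172.96918768 141.94677871]
yellow [ 478.9 -296.5  214.3   73.6    2.5] [402.54008439 253.70042194]
orange [0.578 0.338] 0.669
blk [0.573 0.235] 0.62
tape [0.495 0.343] 0.602
red [0.488 0.237] 0.542
clip [0.408 0.34 ] 0.531
green [0.405 0.242] 0.471
tray [[0.624 0.392]
 [0.62  0.184]
 [0.359 0.191]
 [0.36  0.4  ]]
tool cm [ 2.565e+01 -6.488e+01 -1.000e-02] yaw now, spin: [np.float64(-72.7)] p [ 193.  -619.9  255.2] t 0.15 tilt [-0.001  0.002 -1.   ]
```

View pics/crop0.png

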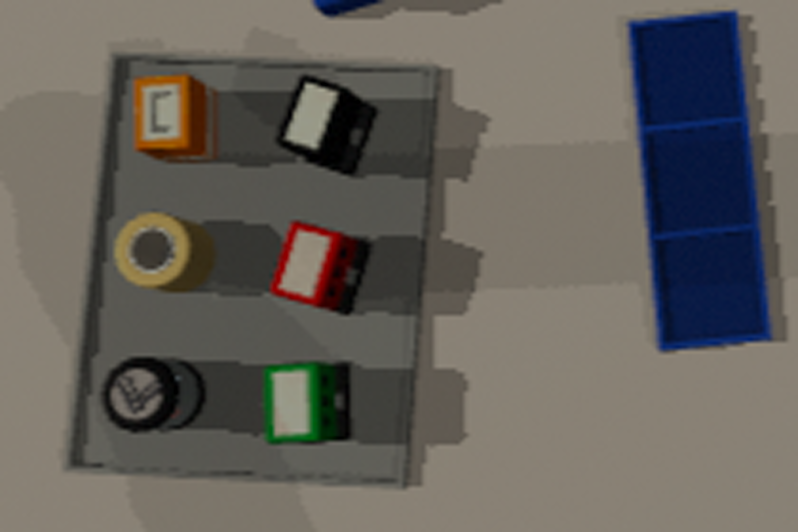

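step_arm(
  plan=[
    [0,-2.2,-3.7,0],
    [0,-2.2,-3.7,0],
    [0,-2.2,-3.7,0],
    [0,-2.2,-3.7,0],
    [0,-2.2,-3.7,0],
    [0,-2.2,-3.7,0],
    [0,-2.2,-3.7,0],
    [0,-2.2,-3.7,0],
    [0,-2.2,-3.7,0],
    [0,-2.2,-3.7,0],
  ],
)

```text
clock: 1.15
eef_pos: [0.4822, -0.2974, 0.2494]
tool_rot: [-0.697, -0.1, 0.704, -0.098]
wrist_force: [0.6, -0.9, -0.7]
grip_width: 1.001
```

```bash
python3 - <<'E'
from h import *
to(520,200,255,-108)
im,c=shot("wrist","w0")
for b in blob(im,(18,150,80),(30,255,255))[:3]: print(rect(back(c,b,.01,1)),b.min(0),b.max(0))
print(proj(c,[.479,-.297,.01],1))
E
```

```text
tool cm [ -0.54 -46.75 -17.39] yaw now, spin: [np.float64(-73.9), np.float64(34.1)] p [ 482.2 -297.4  249.4] t 1.15 tilt [-0.01   0.001 -1.   ]
[ 479.4 -296.7  213.5   72.     2.5] [226  78] [328 267]
[[273.77366075 178.11801461]]
```

step_arm(
  plan=[
    [0,-4.6,-1.7,0],
    [0,-4.6,-1.7,0],
    [0,-4.6,-1.7,0],
    [0,-4.6,-1.7,0],
    [0,-4.6,-1.7,0],
    [0,-4.6,-1.7,0],
    [0,-4.6,-1.7,0],
    [0,-4.6,-1.7,0],
    [0,-4.6,-1.7,0],
    [0,-4.6,-1.7,0],
  ],
)

```text
clock: 2.2
eef_pos: [0.5181, 0.1966, 0.2498]
tool_rot: [-0.699, -0.1, 0.701, -0.099]
wrist_force: [1.1, -0.0, -0.6]
grip_width: 1.0
```

```bash
python3 - <<'E'
from h import *
to(480,300,255,-108)
im,c=shot("wrist","w1")
print(status.observe()["joint_positions"].round(2))
for b in blob(im,(110,150,40),(125,255,255))[:3]: print("blue",rect(back(c,b,.01,1)),b.min(0),b.max(0))
E
```

```text
tool cm [ -0.49 -11.     0.78] yaw now, spin: [np.float64(-73.8), np.float64(34.2)] p [518.1 196.6 249.8] t 2.2 tilt [-0.004  0.002 -1.   ]
[ 0.03  0.26 -0.55  1.81  0.14  1.11 -1.84]
blue [550.9  15.4 213.9  74.9   6.6] [380 102] [467 273]
blue [689.1 241.3  63.4  51.1 -71.3] [249   0] [308  42]
```

View pics/w1.png

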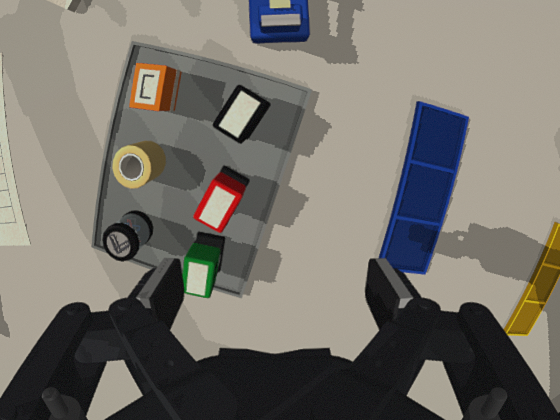

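```bash
python3 - <<'E'
from h import *
im=cv2.imread("pics/w1.png"); c=cams.calibration("wrist")
for b in blob(im,(0,0,185),(180,70,255)):
    m=b.mean(0)
    if 100<m[0]<320 and 60<m[1]<300:
        for z in(.058,.076): print("white",m.round(),z,rect(back(c,b,z,1)))
for b in blob(im,(17,60,110),(30,255,255)):
    m=b.mean(0)
    if m[0]<200: print("tape",m.round(),rect(back(c,b,.054,1)),b.min(0),b.max(0))
cv2.imwrite("pics/w1c.png",cv2.resize(im[30:305,85:325],None,fx=2.1,fy=2.1,interpolation=cv2.INTER_CUBIC))
for n,px,z in(("clip",(120,241),.062),("tape",(131,166),.054)): print(n,back(c,px,z,1).round(3))
E
```

```text
white [239. 114.] 0.058 [574.8 264.2  38.8  20.5 -16.7]
white [239. 114.] 0.076 [575.4 262.1  36.5  19.3 -16.7]
white [216. 207.] 0.058 [478.7 261.3  39.2  21.2 -13.3]
white [216. 207.] 0.076 [484.9 259.4  37.   19.9 -13.3]
white [147.  86.] 0.058 [578.4 362.8  34.1  22.2   5.7]
white [147.  86.] 0.076 [578.9 355.   32.1  20.9   5.7]
white [196. 278.] 0.058 [390.5 263.7  38.4  20.7   5.8]
white [196. 278.] 0.076 [401.9 261.6  36.2  19.5   5.8]
tape [131. 166.] [492.7 362.4  46.4  45.8  12.3] [112 145] [150 188]
clip [[0.409 0.358]]
tape [[0.494 0.362]]
```

View pics/w1c.png

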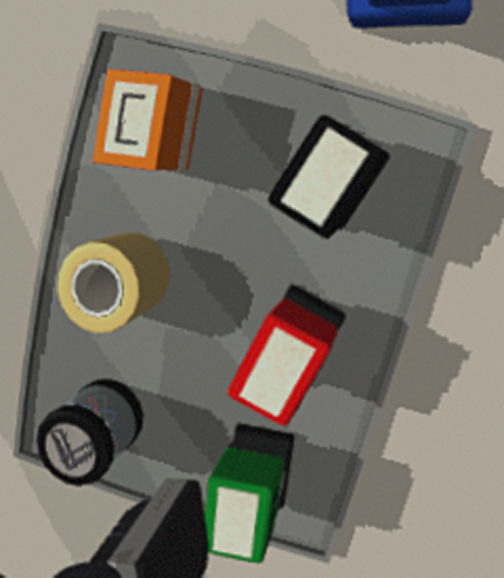

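step_arm(
  plan=[
    [0,0,2,8.5],
    [0,0,2,8.5],
    [0,0,1,8.5],
    [0,0,0.5,8.5],
    [0,0,0,0],
    [0,0,0,0],
  ],
)

```text
clock: 2.85
eef_pos: [0.458, 0.2058, 0.2489]
tool_rot: [-0.696, 0.101, 0.702, 0.11]
wrist_force: [0.4, 0.0, -0.6]
grip_width: 1.001
```

```bash
cat >> h.py <<'E'
def whites(im,c):
    for b in blob(im,(0,0,170),(180,70,255)):
        m=b.mean(0)
        for z,lim in((.058,(29,36,18,24)),(.076,(34,41,18,23))):
            r=rect(back(c,b,z,1))
            if lim[0]<r[2]<lim[1] and lim[2]<r[3]<lim[3]: print("white",m.round(),z,r)
    for b in blob(im,(17,60,110),(30,255,255)):
        r=rect(back(c,b,.054,1))
        if abs(r[2]-47)<4 and abs(r[3]-47)<5: print("tape",b.mean(0).round(),r)
E
python3 - <<'E'
from h import *
to(488,237,200,-108)
print(status.observe()["joint_positions"].round(2))
im,c=shot("wrist","w2")
whites(im,c)
cv2.imwrite("pics/w2.png",im)
E
```

```text
tool cm [ 4.92 -3.81 -2.  ] yaw now, spin: [np.float64(-107.2), np.float64(0.8)] p [458.  205.8 248.9] t 2.85 tilt [-0.006  0.015 -1.   ]
[-0.02  0.15 -0.51  1.93  0.06  1.08 -2.43]
white [226. 172.] 0.076 [487.9 245.6  36.7  19.9 -13.9]
white [193.  80.] 0.076 [577.8 247.1  36.6  19.7 -16.5]
white [251. 252.] 0.076 [405.3 249.   36.4  19.8   4.6]
white [110. 114.] 0.058 [582.1 346.5  33.8  21.8   4.9]
tape [136. 189.] [497.1 346.4  45.9  45.2 -24.7]
```

View pics/w2.png

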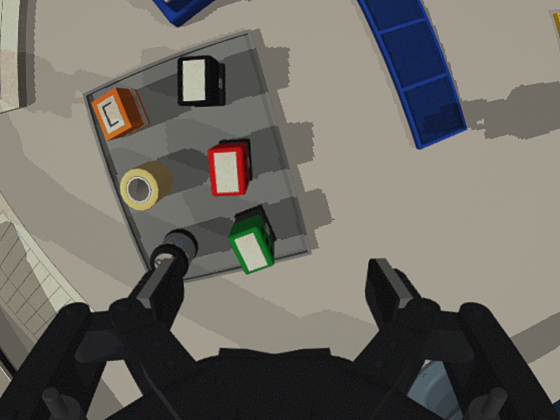

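```bash
python3 - <<'E'
from h import *
im,c=shot("wrist")
whites(im,c)
to(488,240,200,-105)
im,c=shot("top")
print(c["R"].T@c["t"])
for b in blob(im,(0,0,150),(180,75,255)):
    m=b.mean(0)
    if 110<m[0]<210 and 190<m[1]<300: print(m.round(1),rect(back(c,b,.076)))
E
```

```text
white [226. 172.] 0.076 [487.9 245.5  36.7  19.9 -13.9]
white [193.  80.] 0.076 [577.8 247.1  36.6  19.6 -16.6]
white [251. 252.] 0.076 [405.3 249.   36.3  19.7   4.5]
white [110. 115.] 0.058 [582.  346.5  33.9  21.9   4.8]
tape [137. 189.] [497.  346.5  45.9  45.2 -24.8]
tool cm [ 4.92 -4.09 -1.88] yaw now, spin: [np.float64(-107.3), np.float64(-2.3)] p [458.2 205.8 248.9] t 2.95 tilt [-0.006  0.015 -1.   ]
[-0.40867244  0.03132353 -1.02374096]
[165.9 280.5] [405.9 248.4  34.   18.    3.6]
[171.4 205. ] [577.8 246.3  34.3  16.6 -17.7]
[171.5 239.4] [496.8 241.5  18.2  16.5   0.7]
```

step_arm(
  plan=[
    [0,-2.3,-0.9,0],
    [0,-2.3,-0.8,0],
    [4,0,0,-3],
    [4,0,0,0],
    [0,0,0,0],
    [0,0,0,0],
  ],
)

```text
clock: 3.6
eef_pos: [0.4946, 0.2466, 0.1696]
tool_rot: [-0.701, 0.08, 0.703, 0.093]
wrist_force: [0.2, -0.6, 0.7]
grip_width: 1.005
```

```bash
python3 - <<'E'
from h import *
to(488,245.5,66,-104)
im,c=shot("wrist","w3"); whites(im,c)
E
```

```text
tool cm [10.35  0.45  0.55] yaw now, spin: [np.float64(-104.1), np.float64(-0.1)] p [494.6 246.6 169.6] t 3.6 tilt [-0.001  0.018 -1.   ]
white [245. 100.] 0.076 [577.6 247.   36.9  19.8 -17. ]
white [282. 227.] 0.076 [487.3 245.4  36.6  20.  -14.2]
white [123. 134.] 0.058 [581.9 346.5  33.9  22.    4.5]
white [301. 321.] 0.076 [404.8 248.8  37.   20.1   4.7]
tape [157. 233.] [496.9 346.6  46.   45.9  49. ]
```

step_arm(
  plan=[
    [1,0.45,0.6,0],
    [3,0,0,0],
    [3,0,0,0],
    [2.2,0,0,0],
    [1,0,0,0],
    [0,0,0,0],
    [0,0,0,0],
  ],
)

```text
clock: 4.35
eef_pos: [0.4942, 0.2468, 0.075]
tool_rot: [0.707, -0.078, -0.696, -0.097]
wrist_force: [-0.8, 0.3, 0.1]
grip_width: 1.001
```

```bash
python3 - <<'E'
from h import *
to(487.5,245.5,66,-104)
E
```

```text
tool cm [0.88 0.31 0.63] yaw now, spin: [np.float64(-104.2), np.float64(-0.2)] p [494.2 246.8  75. ] t 4.35 tilt [ 0.018  0.024 -1.   ]
```

step_arm(
  plan=[
    [0.9,0.3,0.6,0],
    [0,0,0,0],
    [0,0,0,0],
  ],
)

```text
clock: 4.65
eef_pos: [0.4894, 0.2465, 0.0685]
tool_rot: [0.709, -0.077, -0.694, -0.098]
wrist_force: [-0.3, 0.6, 0.2]
grip_width: 1.0
```

```bash
python3 - <<'E'
from h import *
to(487.5,245.5,66,-104)
E
```

```text
tool cm [0.24 0.15 0.17] yaw now, spin: [np.float64(-104.2), np.float64(-0.2)] p [489.4 246.5  68.5] t 4.65 tilt [ 0.024  0.026 -0.999]
```

Close, then lift.

step_arm(
  plan=[
    [0.2,0,0,0],
    [0,0,0,0],
    [0,0,0,0],
    [0,0,0,0],
    [0,0,0,0],
    [0,0,0,0],
    [0,0,0,0],
    [0,0,0,0],
  ],
  jaw=1,
)

```text
clock: 5.45
eef_pos: [0.4904, 0.2465, 0.0675]
tool_rot: [0.709, -0.078, -0.694, -0.098]
wrist_force: [-0.8, -0.2, 0.7]
grip_width: 0.38
```

```bash
python3 - <<'E'
from h import *
to(487.5,245.5,66,-104);print(status.observe()["grip_width"],status.observe()["wrist_force"])
E
```

```text
tool cm [0.14 0.18 0.26] yaw now, spin: [np.float64(-104.3), np.float64(-0.3)] p [490.4 246.5  67.5] t 5.45 tilt [ 0.026  0.026 -0.999]
0.3801002323822124 [-0.84281712 -0.24613694  0.74357693]
```

step_arm(
  plan=[
    [-2,0,0,0],
    [-5,0,0,0],
    [-5,0,0,0],
    [0,2,-0.8,0],
    [0,4.3,-1.6,0],
    [0,4.3,-1.6,0],
    [0,4.3,-1.6,0],
    [0,4.3,-1.6,0],
    [0,4.3,-1.6,0],
    [0,4.3,-1.6,0],
  ],
)

```text
clock: 6.45
eef_pos: [0.521, -0.0486, 0.1836]
tool_rot: [0.711, -0.067, -0.694, -0.092]
wrist_force: [0.1, 0.0, -1.5]
grip_width: 0.377
```

```bash
python3 - <<'E'
from h import *
to(552,-293,150,-87.5);print(status.observe()["grip_width"],status.observe()["wrist_force"])
E
```

```text
tool cm [ 2.65 23.24 -8.42] yaw now, spin: [np.float64(-102.9), np.float64(-15.4)] p [521.  -48.6 183.6] t 6.45 tilt [ 0.027  0.033 -0.999]
0.37678557939200724 [ 0.12353788  0.04142038 -1.52070954]
```

step_arm(
  plan=[
    [0,4.3,-1.6,0],
    [0,4.3,-1.6,0],
    [0,4.3,-1.6,0],
    [0,4.3,-1.6,0],
    [0,3,-1,0],
    [0,1.5,-0.5,-7.7],
    [1,0,0,-7.7],
    [1,0,0,0],
    [0,0,0,0],
    [0,0,0,0],
  ],
)

```text
clock: 7.45
eef_pos: [0.5448, -0.2979, 0.1513]
tool_rot: [0.715, 0.022, -0.699, 0.001]
wrist_force: [0.3, 0.4, -1.1]
grip_width: 0.375
```

```bash
python3 - <<'E'
from h import *
to(552,-293,69,-87.5);print(status.observe()["grip_width"],status.observe()["wrist_force"])
E
```

```text
tool cm [ 8.26 -0.24 -0.54] yaw now, spin: [np.float64(-88.1), np.float64(-0.6)] p [ 544.8 -297.9  151.3] t 7.45 tilt [ 0.022  0.029 -0.999]
0.37515005941563767 [ 0.34284744  0.42972099 -1.07215516]
```

step_arm(
  plan=[
    [3,-0.3,-0.5,-0.6],
    [3,0,0,0],
    [1.2,-0.1,-0.2,0],
    [0,0,0,0],
    [0,0,0,0],
  ],
)

```text
clock: 7.95
eef_pos: [0.5574, -0.2878, 0.0815]
tool_rot: [0.717, 0.025, -0.697, 0.006]
wrist_force: [-0.1, -0.4, -0.3]
grip_width: 0.382
```

```bash
python3 - <<'E'
from h import *
to(552,-293,67.5,-87.5);print(status.observe()["grip_width"],status.observe()["wrist_force"])
im,c=shot("wrist","w4")
E
```

```text
tool cm [1.37 0.53 0.61] yaw now, spin: [np.float64(-87.4), np.float64(0.1)] p [ 557.4 -287.8   81.5] t 7.95 tilt [ 0.028  0.028 -0.999]
0.3822892240244001 [-0.11920905 -0.42290843 -0.25558181]
```

View pics/w4.png

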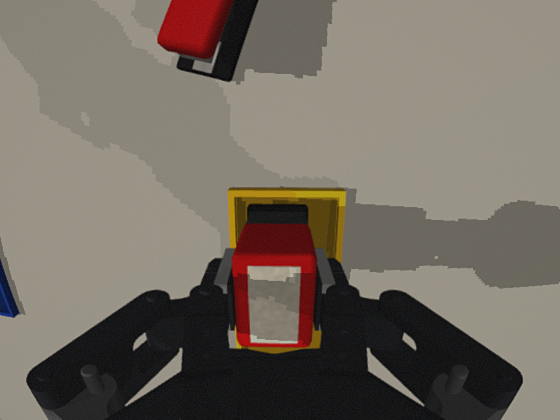

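step_arm(
  plan=[
    [0,0.6,0.8,0],
    [0,0,0,0],
    [0.6,0.1,0.1,0],
    [0.4,0,0,0],
    [0,0,0,0],
    [0,0,0,0],
  ],
)

```text
clock: 8.6
eef_pos: [0.5506, -0.2982, 0.0753]
tool_rot: [0.719, 0.023, -0.694, 0.007]
wrist_force: [-0.0, -0.1, -1.7]
grip_width: 0.376
```

```bash
python3 - <<'E'
from h import *
to(552,-293,67.5,-87.5);print(status.observe()["grip_width"],status.observe()["wrist_force"])
E
```

```text
tool cm [ 0.79 -0.5  -0.13] yaw now, spin: [np.float64(-87.6), np.float64(-0.1)] p [ 550.6 -298.2   75.3] t 8.6 tilt [ 0.035  0.023 -0.999]
0.3763994364713353 [-0.0446378  -0.09206924 -1.70989995]
```

step_arm(
  plan=[
    [0.5,-0.2,0,0],
    [0.4,0,0,0],
    [0,0,0,0],
    [0,0,0,0],
  ],
)

```text
clock: 9.0
eef_pos: [0.5525, -0.2958, 0.0677]
tool_rot: [0.72, 0.023, -0.694, 0.007]
wrist_force: [-0.8, 0.6, 1.3]
grip_width: 0.378
```

```bash
python3 - <<'E'
from h import *
to(552,-293,67.5,-87.5);print(status.observe()["grip_width"],status.observe()["wrist_force"])
E
```

```text
tool cm [ 0.02 -0.28  0.04] yaw now, spin: [np.float64(-87.5), np.float64(-0.0)] p [ 552.5 -295.8   67.7] t 9.0 tilt [ 0.037  0.022 -0.999]
0.3781545794841555 [-0.81588537  0.59283689  1.28312348]
```

step_arm(
  plan=[
    [0,0,0,0],
    [0,0,0,0],
    [0,0,0,0],
    [0,0,0,0],
    [-2,0,0,0],
    [-4,0,0,0],
    [-4,0,0,0],
    [-4,0,0,0],
  ],
  jaw=0.2,
)

```text
clock: 9.8
eef_pos: [0.5424, -0.2953, 0.2017]
tool_rot: [0.715, 0.027, -0.699, 0.004]
wrist_force: [0.7, 0.3, -0.2]
grip_width: 0.801
```

```bash
python3 - <<'E'
from h import *
im,c=shot("wrist","w5"); whites(im,c)
to(560,260,200,-85);print(status.observe()["joint_positions"].round(2),status.observe()["grip_width"])
for b in blob(im,(18,150,80),(30,255,255))[:1]: print(rect(back(c,b,.01,1)))
E
```

```text
tool cm [  2.51 -55.63  -3.68] yaw now, spin: [np.float64(-87.5), np.float64(-2.5)] p [ 546.8 -297.8  210.5] t 9.85 tilt [ 0.034  0.025 -0.999]
[ 0.68  0.38 -0.29  1.71  0.08  1.04 -1.15] 0.8007753449514552
[ 479.4 -296.7  214.1   71.8    2.7]
```

View pics/w5.png

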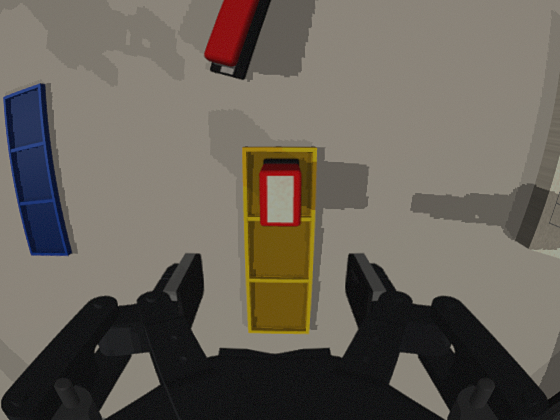

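step_arm(
  plan=[
    [0,-4.9,-0.3,0],
    [0,-4.9,-0.3,0],
    [0,-4.9,-0.3,0],
    [0,-4.9,-0.3,0],
    [0,-4.9,-0.3,0],
    [0,-4.9,-0.3,0],
    [0,-4.9,-0.3,0],
    [0,-4.9,-0.3,0],
    [0,-4.9,-0.3,0],
    [0,-4.9,-0.3,0],
  ],
  jaw=0.15,
)

```text
clock: 10.85
eef_pos: [0.5653, 0.1891, 0.2257]
tool_rot: [0.726, 0.01, -0.688, 0.003]
wrist_force: [0.1, 0.6, 0.3]
grip_width: 0.854
```

```bash
python3 - <<'E'
from h import *
to(582,346.5,160,-85)
E
```

```text
tool cm [  6.83 -15.63  -1.6 ] yaw now, spin: [np.float64(-88.9), np.float64(-3.9)] p [565.3 189.1 225.7] t 10.85 tilt [ 0.054  0.012 -0.998]
```

step_arm(
  plan=[
    [1,-4.5,-0.4,-2],
    [1,-4.5,-0.4,-2],
    [1,-3.5,-0.4,0],
    [1,-0.5,0,0],
    [0,0,0,0],
    [0,0,0,0],
  ],
)

```text
clock: 11.45
eef_pos: [0.5689, 0.3372, 0.1871]
tool_rot: [0.726, 0.043, -0.686, 0.031]
wrist_force: [0.5, 0.2, 0.2]
grip_width: 0.854
```

```bash
python3 - <<'E'
from h import *
to(582,346.5,50,-85); im,c=shot("wrist","w6"); whites(im,c)
E
```

```text
tool cm [13.78 -0.58 -0.62] yaw now, spin: [np.float64(-84.0), np.float64(1.0)] p [568.9 337.2 187.1] t 11.45 tilt [ 0.055  0.021 -0.998]
white [267. 197.] 0.058 [581.9 345.9  33.8  21.5   5.3]
```

step_arm(
  plan=[
    [2,-0.6,-0.6,1],
    [4,0,0,0],
    [4,0,0,0],
    [2,0,0,0],
    [0.5,0,0,0],
    [0,0,0,0],
  ],
)

```text
clock: 12.1
eef_pos: [0.5931, 0.3309, 0.0653]
tool_rot: [0.731, 0.027, -0.682, 0.019]
wrist_force: [-0.7, 0.2, 0.3]
grip_width: 0.848
```

```bash
python3 - <<'E'
from h import *
to(582,346.2,46,-85)
E
```

```text
tool cm [ 1.87 -1.58  1.14] yaw now, spin: [np.float64(-86.3), np.float64(-1.3)] p [593.1 330.9  65.3] t 12.1 tilt [ 0.069  0.014 -0.998]
```

step_arm(
  plan=[
    [0,-1.0,0.7,-1.3],
    [0,-0.6,0.4,0],
    [0,0,0,0],
    [0,0,0,0],
  ],
)

```text
clock: 12.5
eef_pos: [0.5833, 0.3479, 0.0707]
tool_rot: [0.733, 0.036, -0.678, 0.026]
wrist_force: [0.0, -0.4, 0.1]
grip_width: 0.851
```

```bash
python3 - <<'E'
from h import *
to(582,346.2,46,-85);print(status.observe()["joint_positions"].round(2),status.observe()["joint_velocities"].round(3))
E
```

```text
tool cm [2.45 0.19 0.34] yaw now, spin: [np.float64(-85.0), np.float64(0.0)] p [583.3 347.9  70.7] t 12.5 tilt [ 0.077  0.018 -0.997]
[-0.26  0.65 -0.47  1.68  0.42  0.83 -2.4 ] [-0.011 -0.014 -0.013 -0.005 -0.007 -0.001  0.   ]
```

step_arm(
  plan=[
    [0.6,0.1,0.2,0],
    [0.6,0,0.1,0],
    [0.6,0,0,0],
    [0.6,0,0,0],
    [0,0,0,0],
    [0,0,0,0],
  ],
)

```text
clock: 13.1
eef_pos: [0.5824, 0.3474, 0.045]
tool_rot: [0.734, 0.036, -0.678, 0.026]
wrist_force: [0.9, -0.2, -0.0]
grip_width: 0.85
```

```bash
python3 - <<'E'
from h import *
to(582,346.2,46,-85);print(status.observe()["joint_positions"].round(2),status.observe()["joint_velocities"].round(3))
E
```

```text
tool cm [-0.11  0.11  0.05] yaw now, spin: [np.float64(-84.9), np.float64(0.1)] p [582.4 347.4  45. ] t 13.1 tilt [ 0.078  0.018 -0.997]
[-0.27  0.69 -0.45  1.69  0.44  0.79 -2.41] [ 0.     0.013  0.004  0.007  0.001 -0.002 -0.004]
```

step_arm(
  plan=[
    [0,0,0,0],
    [0,0,0,0],
    [0,0,0,0],
    [0,0,0,0],
    [0,0,0,0],
    [0,0,0,0],
    [0,0,0,0],
  ],
  jaw=1,
)

```text
clock: 13.8
eef_pos: [0.5827, 0.3469, 0.0451]
tool_rot: [0.734, 0.036, -0.678, 0.026]
wrist_force: [-0.2, -0.8, -0.7]
grip_width: 0.391
```

```bash
python3 - <<'E'
from h import *
to(582,346.2,46,-85);print(status.observe()["grip_width"],status.observe()["wrist_force"])
E
```

```text
tool cm [-0.09  0.06  0.07] yaw now, spin: [np.float64(-85.0), np.float64(0.0)] p [582.7 346.9  45.1] t 13.8 tilt [ 0.078  0.018 -0.997]
0.39115818052711754 [-0.20672766 -0.7907083  -0.74408859]
```

step_arm(
  plan=[
    [-1.5,0,0,0],
    [-3,0,0,0],
    [-4,0,0,0],
    [-3,0,0,0],
    [-1,1.5,0.4,0],
    [0,3,0.8,0],
    [0,4,1,0],
    [0,4,1,0],
    [0,4,1,0],
    [0,4,1,0],
  ],
)

```text
clock: 14.8
eef_pos: [0.536, 0.1423, 0.1765]
tool_rot: [0.735, 0.046, -0.675, 0.029]
wrist_force: [0.5, 0.2, -1.7]
grip_width: 0.393
```

```bash
python3 - <<'E'
from h import *
to(479.4,-296.7,120,-87.5);print(status.observe()["grip_width"],status.observe()["wrist_force"])
E
```

```text
tool cm [ 3.93 43.14 10.72] yaw now, spin: [np.float64(-83.8), np.float64(3.7)] p [536.  142.3 176.5] t 14.8 tilt [ 0.083  0.028 -0.996]
0.393307539655025 [ 0.51660302  0.19593122 -1.67473037]
```

step_arm(
  plan=[
    [0,4,1,0],
    [0,4,1,0],
    [0,4,1,0],
    [0,4,1,0],
    [0,4,1,0],
    [0,4,1,0],
    [0,4,1,0],
    [0,4,1,0],
    [0,3,0.8,0],
    [0,2,0.5,1.5],
  ],
)

```text
clock: 15.8
eef_pos: [0.4786, -0.2516, 0.1721]
tool_rot: [0.739, 0.035, -0.672, 0.023]
wrist_force: [-0.7, -0.3, -1.1]
grip_width: 0.39
```

```bash
python3 - <<'E'
from h import *
to(479.4,-296.7,100,-87.5);print(status.observe()["grip_width"],status.observe()["wrist_force"])
E
```

```text
tool cm [7.09 4.59 0.97] yaw now, spin: [np.float64(-85.3), np.float64(2.2)] p [ 478.6 -251.6  172.1] t 15.8 tilt [ 0.093  0.021 -0.995]
0.3896479370717218 [-0.69947601 -0.2648283  -1.05155544]
```

step_arm(
  plan=[
    [1,2,0.5,1],
    [1,1,0.3,1],
    [1,0.3,0,0],
    [1,0,0,0],
    [1,0,0,0],
    [0.5,0,0,0],
    [0,0,0,0],
    [0,0,0,0],
  ],
)

```text
clock: 16.6
eef_pos: [0.4795, -0.2797, 0.1101]
tool_rot: [0.739, 0.027, -0.674, 0.009]
wrist_force: [0.2, -0.2, -2.3]
grip_width: 0.387
```

```bash
python3 - <<'E'
from h import *
to(479.4,-296.7,45.5,-87.5);print(status.observe()["grip_width"],status.observe()["wrist_force"],status.observe()["joint_positions"].round(2))
E
```

```text
tool cm [6.38 1.84 0.69] yaw now, spin: [np.float64(-87.0), np.float64(0.5)] p [ 479.5 -279.7  110.1] t 16.6 tilt [ 0.091  0.027 -0.995]
0.3869057642368462 [ 0.20845397 -0.17836461 -2.30332132] [ 0.75  0.38 -0.3   1.97  0.06  0.74 -1.09]
```

step_arm(
  plan=[
    [0.5,1,0.3,0.5],
    [1,0.8,0.3,0],
    [1,0.1,0.1,0],
    [1,0,0,0],
    [0.8,0,0,0],
    [0.5,0,0,0],
    [0,0,0,0],
    [0,0,0,0],
  ],
)

```text
clock: 17.4
eef_pos: [0.4781, -0.2999, 0.0573]
tool_rot: [0.739, 0.023, -0.673, 0.006]
wrist_force: [-0.5, -0.6, -2.1]
grip_width: 0.389
```

```bash
python3 - <<'E'
from h import *
to(479.4,-296.7,45.5,-87.5);print(status.observe()["grip_width"],status.observe()["wrist_force"])
E
```

```text
tool cm [ 1.19 -0.29 -0.04] yaw now, spin: [np.float64(-87.6), np.float64(-0.1)] p [ 478.1 -299.9   57.3] t 17.4 tilt [ 0.092  0.026 -0.995]
0.38934124456167063 [-0.52555108 -0.6106673  -2.10397379]
```

step_arm(
  plan=[
    [0.5,-0.3,0,0],
    [0.4,0,0,0],
    [0.2,0,0,0],
    [0.1,0,0,0],
    [0,0,0,0],
  ],
)

```text
clock: 17.9
eef_pos: [0.4804, -0.2961, 0.0456]
tool_rot: [0.74, 0.023, -0.673, 0.007]
wrist_force: [0.4, -0.5, -2.0]
grip_width: 0.391
```

```bash
python3 - <<'E'
from h import *
to(479.4,-296.7,45.5,-87.5);print(status.observe()["grip_width"],status.observe()["wrist_force"])
E
```

```text
tool cm [0.   0.05 0.1 ] yaw now, spin: [np.float64(-87.5), np.float64(-0.0)] p [ 480.4 -296.1   45.6] t 17.9 tilt [ 0.094  0.025 -0.995]
0.39094596997929565 [ 0.37459948 -0.47579626 -1.99349798]
```

step_arm(
  plan=[
    [0.15,0,0,0],
    [0,0,0,0],
    [0,0,0,0],
  ],
)

```text
clock: 18.2
eef_pos: [0.4811, -0.2966, 0.0461]
tool_rot: [0.74, 0.023, -0.672, 0.007]
wrist_force: [-0.4, -0.1, -1.8]
grip_width: 0.393
```

```bash
python3 - <<'E'
from h import *
to(479.4,-296.7,45.5,-87.5);print(status.observe()["grip_width"],status.observe()["wrist_force"])
E
```

```text
tool cm [0.04 0.   0.18] yaw now, spin: [np.float64(-87.6), np.float64(-0.1)] p [ 481.1 -296.6   46.1] t 18.2 tilt [ 0.095  0.024 -0.995]
0.39263658836724524 [-0.39665215 -0.14313662 -1.76570981]
```

step_arm(
  plan=[
    [0.3,0,0,0],
    [0.15,0,0,0],
    [0,0,0,0],
  ],
)

```text
clock: 18.5
eef_pos: [0.482, -0.297, 0.0457]
tool_rot: [0.739, 0.022, -0.673, 0.007]
wrist_force: [0.7, -0.0, -1.7]
grip_width: 0.393
```

```bash
python3 - <<'E'
from h import *
to(479.4,-296.7,45.5,-87.5);print(status.observe()["grip_width"],status.observe()["wrist_force"])
E
```

```text
tool cm [-0.   -0.04  0.26] yaw now, spin: [np.float64(-87.6), np.float64(-0.1)] p [ 482.  -297.    45.7] t 18.5 tilt [ 0.093  0.024 -0.995]
0.3928892517685949 [ 0.65440933 -0.03554206 -1.68691766]
```

step_arm(
  plan=[
    [0,0,0,0],
    [0,0,0,0],
    [0,0,0,0],
    [0,0,0,0],
    [-1,0,0,0],
    [-2,0,0,0],
    [-3,0,0,0],
    [-4,0,0,0],
    [-4,0,0,0],
    [-2,0,0,0],
  ],
  jaw=0.15,
)

```text
clock: 19.5
eef_pos: [0.4651, -0.2994, 0.2086]
tool_rot: [0.738, 0.024, -0.675, 0.005]
wrist_force: [0.6, -0.3, 0.4]
grip_width: 0.851
```

```bash
python3 - <<'E'
from h import *
im,c=shot("wrist","w7"); whites(im,c)
to(420,250,210,-90)
E
```

```text
tool cm [  1.11 -55.18   2.4 ] yaw now, spin: [np.float64(-87.5), np.float64(2.5)] p [ 466.5 -300.5  211.5] t 19.55 tilt [ 0.092  0.025 -0.995]
```

View pics/w7.png

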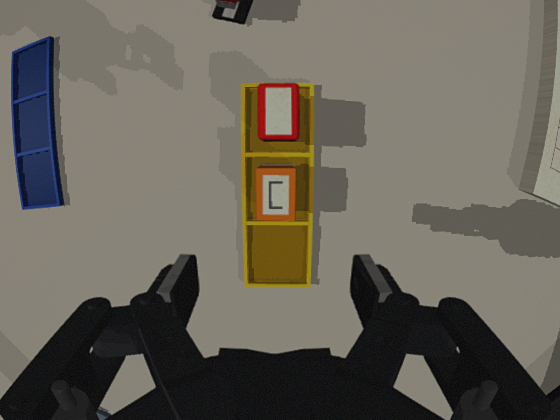

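step_arm(
  plan=[
    [0,-2,0,0],
    [0,-4,0.1,0],
    [0,-4.5,0.1,0],
    [0,-4.5,0.1,0],
    [0,-4.5,0.1,0],
    [0,-4.5,0.1,0],
    [0,-4.5,0.1,0],
    [0,-4.5,0.1,0],
    [0,-4.5,0.1,0],
    [0,-4.5,0.1,0],
  ],
)

```text
clock: 20.55
eef_pos: [0.4437, 0.1224, 0.2252]
tool_rot: [0.745, 0.011, -0.667, 0.005]
wrist_force: [0.6, 0.2, -0.4]
grip_width: 0.852
```

```bash
python3 - <<'E'
from h import *
to(409,345,160,-90)
E
```

```text
tool cm [  6.3  -22.29   3.68] yaw now, spin: [np.float64(-88.7), np.float64(1.3)] p [443.7 122.4 225.2] t 20.55 tilt [ 0.111  0.009 -0.994]
```

step_arm(
  plan=[
    [0.5,-4.5,0.6,0],
    [0.5,-4.5,0.6,0],
    [0.5,-4,0.6,0],
    [0.5,-3,0.6,0],
    [0.5,-2,0.6,0.5],
    [0.5,-1,0.4,0.5],
    [0.2,0,0,0],
    [0,0,0,0],
    [0,0,0,0],
  ],
)

```text
clock: 21.45
eef_pos: [0.4046, 0.3278, 0.195]
tool_rot: [0.749, 0.011, -0.663, 0.001]
wrist_force: [0.6, 0.5, 1.0]
grip_width: 0.853
```

```bash
python3 - <<'E'
from h import *
to(409,349,48,-90);print(status.observe()["joint_positions"].round(2))
im,c=shot("wrist","w8"); whites(im,c)
for z in(.004,.062): print(z,proj(c,[.409,.349,z],1))
E
```

```text
tool cm [14.68 -1.92  1.3 ] yaw now, spin: [np.float64(-88.9), np.float64(1.1)] p [404.6 327.8 195. ] t 21.45 tilt [ 0.121  0.015 -0.993]
[-0.03  0.25 -0.86  2.    0.35  0.91 -2.62]
white [381.  18.] 0.076 [578.  246.5  36.4  19.6 -17. ]
tape [256. 110.] [496.9 347.   45.4  45.2   1. ]
0.004 [[255.55087273 205.5341213 ]]
0.062 [[250.6535015  217.29254792]]
```

View pics/w8.png

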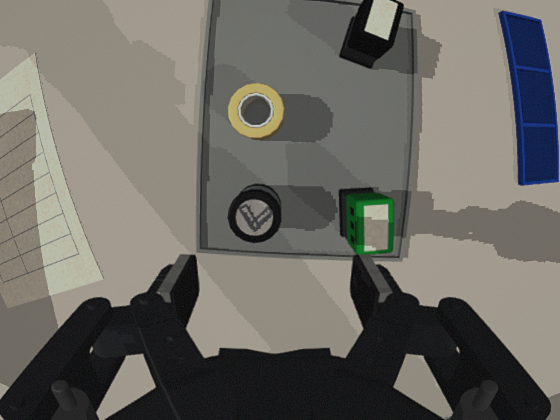

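```bash
python3 - <<'E'
from h import *
c=cams.calibration("wrist")
p=back(c,(255,213.5),.062,1)[0]*1000; print(p)
to(*p,50,-84)
E
```

```text
[412.50245944 345.08357465]
tool cm [14.51 -1.56  0.96] yaw now, spin: [np.float64(-89.0), np.float64(-5.0)] p [404.8 327.5 195. ] t 21.5 tilt [ 0.121  0.015 -0.993]
```

step_arm(
  plan=[
    [0.5,-0.8,0.5,-2],
    [1,-0.7,0.5,-2],
    [1.3,-0.1,0,-1],
    [1.3,0,0,0],
    [1.3,0,0,0],
    [1.3,0,0,0],
    [1,0,0,0],
    [0.5,0,0,0],
    [0,0,0,0],
    [0,0,0,0],
  ],
)

```text
clock: 22.5
eef_pos: [0.4051, 0.343, 0.1048]
tool_rot: [0.748, 0.04, -0.662, 0.036]
wrist_force: [0.5, 0.6, -0.5]
grip_width: 0.85
```

```bash
python3 - <<'E'
from h import *
to(411.5,346,50,-84);print(status.observe()["joint_positions"].round(2))
E
```

```text
tool cm [ 5.53 -0.23 -0.  ] yaw now, spin: [np.float64(-83.8), np.float64(0.2)] p [405.1 343.  104.8] t 22.5 tilt [ 0.12   0.012 -0.993]
[-0.15  0.42 -0.78  2.04  0.55  0.78 -2.72]
```

step_arm(
  plan=[
    [0,0,0,-4],
    [0,0,0,-5],
    [0,0,0,-5],
    [0,0,0,0],
    [0,0,0,0],
  ],
)

```text
clock: 23.0
eef_pos: [0.4069, 0.3446, 0.108]
tool_rot: [0.739, 0.124, -0.65, 0.129]
wrist_force: [0.2, 0.3, -0.0]
grip_width: 0.851
```

```bash
python3 - <<'E'
from h import *
to(411.5,346,48,-70);print(status.observe()["joint_positions"].round(2))
E
```

```text
tool cm [ 6.02 -0.15  0.27] yaw now, spin: [np.float64(-69.5), np.float64(0.5)] p [406.9 344.6 108. ] t 23.0 tilt [ 0.126  0.015 -0.992]
[-0.11  0.44 -0.83  2.03  0.58  0.79 -2.5 ]
```

step_arm(
  plan=[
    [0.6,-0.1,0.2,0],
    [1,-0.1,0.1,0],
    [1.2,0,0,0],
    [1.2,0,0,0],
    [1,0,0,0],
    [0.6,0,0,0],
    [0.3,0,0,0],
    [0,0,0,0],
    [0,0,0,0],
  ],
)

```text
clock: 23.9
eef_pos: [0.4107, 0.346, 0.0425]
tool_rot: [0.739, 0.122, -0.65, 0.128]
wrist_force: [0.3, 0.5, -0.0]
grip_width: 0.853
```

```bash
python3 - <<'E'
from h import *
to(411.5,346,48,-70);print(status.observe()["joint_positions"].round(2))
E
```

```text
tool cm [-0.53  0.05 -0.14] yaw now, spin: [np.float64(-69.7), np.float64(0.3)] p [410.7 346.   42.5] t 23.9 tilt [ 0.124  0.014 -0.992]
[-0.19  0.55 -0.73  2.05  0.72  0.7  -2.61]
```

step_arm(
  plan=[
    [-0.3,0,0,0],
    [0,0,0,0],
    [0,0,0,0],
    [0,0,0,0],
    [0,0,0,0],
    [0,0,0,0],
    [0,0,0,0],
  ],
  jaw=1,
)

```text
clock: 24.6
eef_pos: [0.4113, 0.3469, 0.0478]
tool_rot: [0.74, 0.123, -0.649, 0.127]
wrist_force: [0.3, 0.1, -0.7]
grip_width: 0.52
```

```bash
python3 - <<'E'
from h import *
to(411.5,346,48,-70);print(status.observe()["grip_width"],status.observe()["wrist_force"])
E
```

```text
tool cm [-0.02  0.09  0.01] yaw now, spin: [np.float64(-69.7), np.float64(0.3)] p [411.3 346.9  47.8] t 24.6 tilt [ 0.127  0.016 -0.992]
0.5198768523084687 [ 0.30592267  0.08925907 -0.74953281]
```

step_arm(
  plan=[
    [-1,0,0,0],
    [-2.5,0,0,0],
    [-3.5,0,0,0],
    [-3.5,0,0,0],
    [-2,0,0,0],
    [0,1.2,0.3,0],
    [0,2.5,0.7,0],
    [0,3,0.8,0],
    [0,3,0.8,0],
    [0,3,0.8,0],
  ],
)

```text
clock: 25.6
eef_pos: [0.4049, 0.2182, 0.1815]
tool_rot: [0.74, 0.13, -0.647, 0.132]
wrist_force: [0.8, 0.3, -0.1]
grip_width: 0.515
```

```bash
python3 - <<'E'
from h import *
to(409.5,-299.8,130,-87.5);print(status.observe()["grip_width"],status.observe()["wrist_force"])
E
```

```text
tool cm [ 4.02 48.29 19.03] yaw now, spin: [np.float64(-68.7), np.float64(18.8)] p [404.9 218.2 181.5] t 25.6 tilt [ 0.13   0.022 -0.991]
0.5151030452996486 [ 0.76611096  0.32194333 -0.14848879]
```

step_arm(
  plan=[
    [0,3.5,1.2,0],
    [0,3.5,1.2,0],
    [0,3.5,1.2,0],
    [0,3.5,1.2,0],
    [0,3.5,1.3,0],
    [0,3.5,1.4,0],
    [0,3.5,1.4,0],
    [0,3.5,1.4,0],
    [0,3.5,1.4,0],
    [0,3.5,1.4,0],
  ],
)

```text
clock: 26.6
eef_pos: [0.4107, -0.1659, 0.181]
tool_rot: [0.742, 0.131, -0.642, 0.139]
wrist_force: [0.6, 0.3, -1.4]
grip_width: 0.515
```

```bash
python3 - <<'E'
from h import *
to(409.5,-299.8,130,-87.5);print(status.observe()["grip_width"],status.observe()["wrist_force"])
E
```

```text
tool cm [ 4.82 12.16  5.84] yaw now, spin: [np.float64(-68.0), np.float64(19.5)] p [ 410.7 -165.9  181. ] t 26.6 tilt [ 0.141  0.016 -0.99 ]
0.5153652153497827 [ 0.56133077  0.25491316 -1.39845776]
```

step_arm(
  plan=[
    [0,3.5,1.4,0],
    [0,3,1.3,0],
    [0,2.2,1,0],
    [0,1.3,0.6,3],
    [0,0.6,0.3,5],
    [0.4,0,0,5],
    [1,0,0,4],
    [1,0,0,1],
    [0.5,0,0,0],
    [0,0,0,0],
  ],
)

```text
clock: 27.6
eef_pos: [0.412, -0.2877, 0.153]
tool_rot: [0.757, 0.021, -0.653, 0.014]
wrist_force: [-0.1, -0.1, -1.5]
grip_width: 0.513
```

```bash
python3 - <<'E'
from h import *
to(409.5,-299.8,48,-87.5);print(status.observe()["grip_width"],status.observe()["wrist_force"])
E
```

```text
tool cm [10.34  1.27  1.84] yaw now, spin: [np.float64(-87.2), np.float64(0.3)] p [ 412.  -287.7  153. ] t 27.6 tilt [ 0.145  0.014 -0.989]
0.5129413662828177 [-0.07852196 -0.07016245 -1.49791687]
```

step_arm(
  plan=[
    [0.5,0.7,0.9,0],
    [1,0.5,0.8,-3],
    [1,0.1,0.1,-5],
    [1,0,0,-5],
    [1,0,0,-4],
    [1,0,0,0],
    [0.8,0,0,0],
    [0.4,0,0,0],
    [0,0,0,0],
  ],
)

```text
clock: 28.5
eef_pos: [0.4013, -0.3049, 0.0809]
tool_rot: [0.746, 0.119, -0.643, 0.13]
wrist_force: [0.1, 0.1, -0.4]
grip_width: 0.518
```

```bash
python3 - <<'E'
from h import *
to(409.5,-299.8,48,-70);print(status.observe()["grip_width"],status.observe()["wrist_force"])
E
```

```text
tool cm [ 3.38 -0.33 -0.47] yaw now, spin: [np.float64(-69.9), np.float64(0.1)] p [ 401.3 -304.9   80.9] t 28.5 tilt [ 0.145  0.011 -0.989]
0.5175805712488312 [ 0.05553377  0.13254624 -0.39444066]
```

step_arm(
  plan=[
    [0.3,-0.3,-0.4,0],
    [0.8,0,-0.1,0],
    [0.9,0,0,0],
    [0.7,0,0,0],
    [0.3,0,0,0],
    [0.1,0,0,0],
    [0,0,0,0],
  ],
)

```text
clock: 29.2
eef_pos: [0.4113, -0.2997, 0.0488]
tool_rot: [0.746, 0.119, -0.642, 0.13]
wrist_force: [-0.0, 0.7, -0.3]
grip_width: 0.515
```

```bash
python3 - <<'E'
from h import *
to(409.5,-299.8,48,-70);print(status.observe()["grip_width"],status.observe()["wrist_force"])
E
```

```text
tool cm [ 0.06 -0.05  0.18] yaw now, spin: [np.float64(-69.8), np.float64(0.2)] p [ 411.3 -299.7   48.8] t 29.2 tilt [ 0.147  0.01  -0.989]
0.5151705996452449 [-0.04101943  0.7158796  -0.31038474]
```

Push gently the last millimetre, then release and lift.

step_arm(
  plan=[
    [0.15,0,0,0],
    [0.15,0,0,0],
    [0,0,0,0],
  ],
)

```text
clock: 29.5
eef_pos: [0.4121, -0.3001, 0.0477]
tool_rot: [0.746, 0.118, -0.643, 0.13]
wrist_force: [0.1, 0.9, -0.4]
grip_width: 0.513
```

step_arm(
  plan=[
    [0,0,0,0],
    [0,0,0,0],
    [0,0,0,0],
    [-0.3,0,0,0],
    [-1,0,0,0],
    [-2,0,0,0],
    [-3,0,0,0],
    [-4,0,0,0],
    [-3,0,0,0],
    [-1,0,0,0],
  ],
  jaw=0.15,
)

```text
clock: 30.5
eef_pos: [0.3894, -0.3005, 0.1953]
tool_rot: [0.745, 0.119, -0.643, 0.13]
wrist_force: [0.5, -0.0, 0.3]
grip_width: 0.847
```

```bash
python3 - <<'E'
from h import *
im,c=shot("wrist","w9")
to(420,200,200,-87);print(status.observe()["joint_positions"].round(2))
E
```

```text
tool cm [  0.54 -45.92 -20.24] yaw now, spin: [np.float64(-69.8), np.float64(17.2)] p [ 389.8 -300.9  195.9] t 30.55 tilt [ 0.146  0.01  -0.989]
[ 1.04  0.12 -0.42  2.08 -0.06  0.83 -0.56]
```

View pics/w9.png

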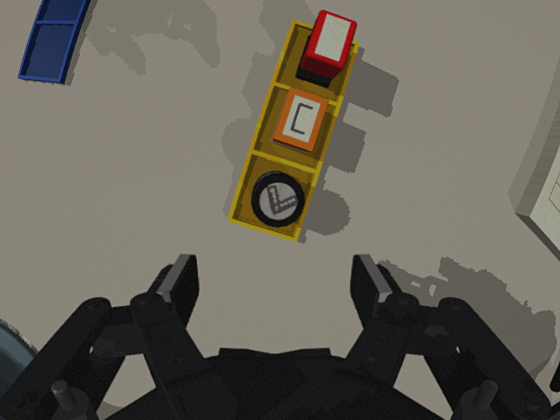

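step_arm(
  plan=[
    [0,-1.2,-1,0],
    [0,-2.5,-2,0],
    [0,-3,-2.2,0],
    [0,-3.5,-1.8,0],
    [0,-3.5,-1.8,0],
    [0,-3.5,-1.6,0],
    [0,-3.5,-1.5,0],
    [0,-3.5,-1.4,0],
    [0,-3.5,-1.4,0],
    [0,-3.5,-1.2,0],
  ],
)

```text
clock: 31.55
eef_pos: [0.4272, 0.0541, 0.1972]
tool_rot: [0.744, 0.115, -0.647, 0.124]
wrist_force: [0.3, -0.7, 0.0]
grip_width: 0.849
```

```bash
python3 - <<'E'
from h import *
to(400,235,170,-85.4);print(status.observe()["joint_positions"].round(2))
E
```

```text
tool cm [  2.52 -18.05  -3.13] yaw now, spin: [np.float64(-70.6), np.float64(14.8)] p [427.2  54.1 197.2] t 31.55 tilt [ 0.137  0.011 -0.991]
[ 0.62 -0.01 -0.83  2.21  0.01  0.8  -1.45]
```

step_arm(
  plan=[
    [0,-3.5,-0.7,0],
    [0,-3.5,-0.6,0],
    [0.3,-3,-0.5,0],
    [0.3,-2.5,-0.4,1],
    [0.3,-1.6,-0.3,3],
    [0.3,-1,0,4],
    [0,-0.3,0,4],
    [0,0,0,3],
    [0,0,0,0],
    [0,0,0,0],
  ],
)

```text
clock: 32.55
eef_pos: [0.3901, 0.2218, 0.1736]
tool_rot: [0.748, 0.036, -0.662, 0.027]
wrist_force: [-0.7, -0.0, 0.1]
grip_width: 0.855
```

```bash
python3 - <<'E'
from h import *
to(405,249,66,-85.4);print(status.observe()["joint_positions"].round(2))
im,c=shot("wrist","w10"); whites(im,c)
E
```

```text
tool cm [10.91 -2.5  -0.42] yaw now, spin: [np.float64(-84.9), np.float64(0.5)] p [390.1 221.8 173.6] t 32.55 tilt [ 0.12   0.018 -0.993]
[ 0.32  0.13 -1.    2.18  0.24  0.8  -2.3 ]
white [239. 209.] 0.076 [405.2 248.9  36.5  19.5   5.3]
tape [134.  83.] [496.7 346.9  45.8  45.7  -2.3]
```

step_arm(
  plan=[
    [0,-1.2,-0.2,0],
    [0.3,-1.2,-0.2,0.5],
    [0.8,-0.2,0,0],
    [1,0,0,0],
    [1,0,0,0],
    [1,0,0,0],
    [0.8,0,0,0],
    [0.4,0,0,0],
    [0,0,0,0],
    [0,0,0,0],
  ],
)

```text
clock: 33.6
eef_pos: [0.3982, 0.2438, 0.1156]
tool_rot: [0.747, 0.031, -0.664, 0.025]
wrist_force: [-0.2, -0.5, -0.2]
grip_width: 0.853
```

```bash
python3 - <<'E'
from h import *
to(405,249,66,-85);print(status.observe()["joint_positions"].round(2))
E
```

```text
tool cm [ 5.01 -0.44 -0.14] yaw now, spin: [np.float64(-85.4), np.float64(-0.4)] p [398.2 243.8 115.6] t 33.6 tilt [ 0.116  0.013 -0.993]
[ 0.16  0.31 -0.91  2.18  0.47  0.73 -2.55]
```

step_arm(
  plan=[
    [0.4,-0.4,-0.1,0],
    [1,-0.1,0,0],
    [1.2,0,0,0],
    [1.1,0,0,0],
    [0.8,0,0,0],
    [0.3,0,0,0],
    [0,0,0,0],
  ],
)

```text
clock: 34.3
eef_pos: [0.4079, 0.2529, 0.0688]
tool_rot: [0.749, 0.032, -0.661, 0.024]
wrist_force: [0.5, 0.0, 0.9]
grip_width: 0.851
```

```bash
python3 - <<'E'
from h import *
to(405,249,66,-85);print(status.observe()["joint_positions"].round(2))
E
```

```text
tool cm [0.23 0.37 0.35] yaw now, spin: [np.float64(-85.4), np.float64(-0.4)] p [407.9 252.9  68.8] t 34.3 tilt [ 0.123  0.017 -0.992]
[ 0.05  0.42 -0.81  2.18  0.62  0.66 -2.69]
```

step_arm(
  plan=[
    [0.1,0.5,0.3,0],
    [0,0,0,0],
    [0,0,0,0],
  ],
)

```text
clock: 34.6
eef_pos: [0.4058, 0.2478, 0.0682]
tool_rot: [0.75, 0.033, -0.661, 0.024]
wrist_force: [0.7, -0.7, 0.2]
grip_width: 0.849
```

step_arm(
  plan=[
    [0,0,0,0],
    [0,0,0,0],
    [0,0,0,0],
    [0,0,0,0],
    [0,0,0,0],
    [0,0,0,0],
    [0,0,0,0],
  ],
  jaw=1,
)

```text
clock: 35.3
eef_pos: [0.4063, 0.2478, 0.069]
tool_rot: [0.75, 0.032, -0.66, 0.024]
wrist_force: [0.4, 0.1, -0.1]
grip_width: 0.374
```

```bash
python3 - <<'E'
from h import *
import numpy as np
to(405,249,66,-85)
a=np.radians(6.65); t=np.array([551,14.2])
for k in(-70,0,70): print(k,(t+k*np.array([np.cos(a),np.sin(a)])).round(1))
E
```

```text
tool cm [ 0.28 -0.13  0.16] yaw now, spin: [np.float64(-85.4), np.float64(-0.4)] p [406.3 247.8  69. ] t 35.3 tilt [ 0.127  0.018 -0.992]
-70 [481.5   6.1]
0 [551.   14.2]
70 [620.5  22.3]
```

step_arm(
  plan=[
    [-1,0,0,0],
    [-2.5,0,0,0],
    [-3,0,0,0],
    [-2.5,0,-0.3,0],
    [-1,1.5,-0.4,0],
    [0,2.8,-0.8,0],
    [0,3.2,-0.9,0],
    [0,3.2,-0.9,0],
    [0,3.2,-0.9,0],
    [0,3.2,-0.9,0],
  ],
)

```text
clock: 36.3
eef_pos: [0.4571, 0.0832, 0.1825]
tool_rot: [0.751, 0.04, -0.658, 0.031]
wrist_force: [0.6, 0.3, -0.7]
grip_width: 0.376
```

```bash
python3 - <<'E'
from h import *
to(483,5,120,-83.4);print(status.observe()["grip_width"])
E
```

```text
tool cm [ 6.38  8.08 -0.96] yaw now, spin: [np.float64(-84.2), np.float64(-0.8)] p [457.1  83.2 182.5] t 36.3 tilt [ 0.13   0.02  -0.991]
0.37584051803956947
```

step_arm(
  plan=[
    [0,2.8,-0.6,0],
    [0.3,2,-0.4,-0.8],
    [0.8,1.2,0,0],
    [1.2,0.4,0,0],
    [1.5,0,0,0],
    [1.5,0,0,0],
    [0.8,0,0,0],
    [0.3,0,0,0],
    [0,0,0,0],
    [0,0,0,0],
  ],
)

```text
clock: 37.3
eef_pos: [0.4824, 0.0159, 0.1198]
tool_rot: [0.751, 0.042, -0.657, 0.035]
wrist_force: [0.3, 0.4, -1.1]
grip_width: 0.377
```

```bash
python3 - <<'E'
from h import *
to(483,5,69,-83.4);print(status.observe()["grip_width"])
E
```

```text
tool cm [5.02 1.11 0.74] yaw now, spin: [np.float64(-83.7), np.float64(-0.3)] p [482.4  15.9 119.8] t 37.3 tilt [ 0.132  0.018 -0.991]
0.3769511787293139
```

step_arm(
  plan=[
    [0.3,0.7,0.5,0],
    [0.8,0.4,0.2,0],
    [1,0,0,0],
    [1,0,0,0],
    [0.6,0,0,0],
    [0.2,0,0,0],
    [0,0,0,0],
    [0,0,0,0],
  ],
)

```text
clock: 38.1
eef_pos: [0.4826, 0.0037, 0.0774]
tool_rot: [0.752, 0.042, -0.657, 0.035]
wrist_force: [-0.9, 0.2, -1.0]
grip_width: 0.379
```

```bash
python3 - <<'E'
from h import *
to(483,5,69,-83.4);print(status.observe()["grip_width"],status.observe()["wrist_force"])
E
```

```text
tool cm [ 0.84 -0.12  0.06] yaw now, spin: [np.float64(-83.8), np.float64(-0.4)] p [482.6   3.7  77.4] t 38.1 tilt [ 0.133  0.017 -0.991]
0.37859403368850164 [-0.89607289  0.23125065 -0.96713517]
```

step_arm(
  plan=[
    [0.4,0,0,0],
    [0.3,0,0,0],
    [0.2,0,0,0],
    [0.15,0,0,0],
    [0,0,0,0],
  ],
)

```text
clock: 38.6
eef_pos: [0.4855, 0.0045, 0.0693]
tool_rot: [0.752, 0.041, -0.657, 0.036]
wrist_force: [-0.4, -1.0, -0.7]
grip_width: 0.377
```

```bash
python3 - <<'E'
from h import *
to(483,5,69,-83.4);print(status.observe()["grip_width"],status.observe()["wrist_force"])
E
```

```text
tool cm [-0.01 -0.07  0.24] yaw now, spin: [np.float64(-83.7), np.float64(-0.3)] p [485.5   4.5  69.3] t 38.6 tilt [ 0.135  0.014 -0.991]
0.37672167425978254 [-0.37926208 -0.96859643 -0.69209941]
```

step_arm(
  plan=[
    [0.15,0,0.1,0],
    [0.15,0,0,0],
    [0,0,0,0],
  ],
)

```text
clock: 38.9
eef_pos: [0.4862, 0.0049, 0.0691]
tool_rot: [0.753, 0.04, -0.656, 0.038]
wrist_force: [-0.3, -0.7, -1.0]
grip_width: 0.373
```

step_arm(
  plan=[
    [0,0,0,0],
    [0,0,0,0],
    [0,0,0,0],
    [-0.3,0,0,0],
    [-1,0,0,0],
    [-2,0,0,0],
    [-3,0,0,0],
    [-3.5,0,0,0],
    [-2,0,0,0],
    [-0.5,0,0,0],
  ],
  jaw=0.15,
)

```text
clock: 39.9
eef_pos: [0.4677, 0.0042, 0.1954]
tool_rot: [0.752, 0.041, -0.657, 0.038]
wrist_force: [-0.3, -0.9, -0.1]
grip_width: 0.847
```

```bash
python3 - <<'E'
from h import *
im,c=shot("wrist","w11"); whites(im,c)
to(470,320,190,-75);print(status.observe()["joint_positions"].round(2))
E
```

```text
white [275. 205.] 0.076 [486.2   5.4  35.7  18.6   6.4]
white [30. 82.] 0.076 [577.7 247.6  36.2  19.2 -17.4]
tool cm [  0.95 -31.37  -3.65] yaw now, spin: [np.float64(-83.6), np.float64(-8.6)] p [467.8   4.1 195.4] t 39.95 tilt [ 0.133  0.012 -0.991]
[ 0.77  0.1  -0.89  2.13  0.11  0.81 -1.64]
```

View pics/w11.png

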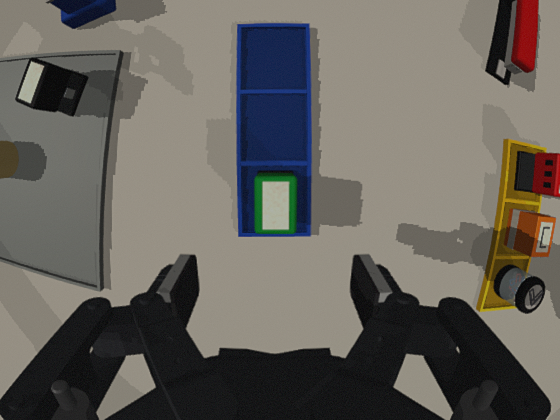

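step_arm(
  plan=[
    [0,-1.5,-0.2,0],
    [0,-3,-0.4,0],
    [0,-3.5,-0.4,0],
    [0,-3.5,-0.4,0],
    [0,-3.5,-0.4,0],
    [0,-3.5,-0.4,0],
    [0,-3.5,-0.4,-2],
    [0.3,-2.8,-0.3,-2],
    [0.3,-2,-0.3,-2],
    [0.3,-1,0,-2],
  ],
)

```text
clock: 40.95
eef_pos: [0.4629, 0.288, 0.1782]
tool_rot: [0.743, 0.085, -0.658, 0.089]
wrist_force: [0.6, -0.1, 0.3]
grip_width: 0.849
```

step_arm(
  plan=[
    [0.3,-0.5,0,0],
    [0,0,0,0],
    [0,0,0,0],
  ],
)

```text
clock: 41.25
eef_pos: [0.4597, 0.2921, 0.1717]
tool_rot: [0.741, 0.085, -0.66, 0.091]
wrist_force: [1.0, 0.5, 0.3]
grip_width: 0.847
```

```bash
python3 - <<'E'
from h import *
im,c=shot("wrist","w12"); whites(im,c)
to(497,346.8,44,-75);print(status.observe()["joint_positions"].round(2))
E
```

```text
white [374.  89.] 0.076 [577.8 246.6  36.9  19.8 -17.2]
white [552. 267.] 0.076 [486.2   3.8  36.9  19.8   6. ]
tape [212. 162.] [496.8 346.9  45.5  45.4  12.8]
tool cm [13.13 -4.72 -3.52] yaw now, spin: [np.float64(-75.8), np.float64(-0.8)] p [459.8 291.7 171.7] t 41.3 tilt [ 0.113  0.005 -0.994]
[ 0.15  0.39 -0.96  1.96  0.5   0.92 -2.38]
```

step_arm(
  plan=[
    [0,-1.2,-1,0],
    [0,-2,-1.5,0],
    [0.3,-1.2,-0.8,0],
    [0.8,-0.3,-0.2,0],
    [1.2,0,0,0],
    [1.2,0,0,0],
    [1.2,0,0,0],
    [0.8,0,0,0],
    [0.3,0,0,0],
    [0,0,0,0],
  ],
)

```text
clock: 42.3
eef_pos: [0.4932, 0.332, 0.1096]
tool_rot: [0.741, 0.073, -0.662, 0.089]
wrist_force: [0.2, 0.4, 0.7]
grip_width: 0.852
```

```bash
python3 - <<'E'
from h import *
to(497,346.8,43,-75);print(status.observe()["joint_positions"].round(2))
E
```

```text
tool cm [ 6.64 -1.59  0.01] yaw now, spin: [np.float64(-76.9), np.float64(-1.9)] p [493.2 332.  109.6] t 42.3 tilt [ 0.113 -0.01  -0.994]
[-0.02  0.57 -0.84  1.88  0.66  0.9  -2.53]
```

step_arm(
  plan=[
    [0,-1,0,-1],
    [0.4,-0.6,0,-1],
    [1,0,0,0],
    [1.2,0,0,0],
    [1.2,0,0,0],
    [1,0,0,0],
    [0.6,0,0,0],
    [0.3,0,0,0],
    [0,0,0,0],
  ],
)

```text
clock: 43.2
eef_pos: [0.4961, 0.349, 0.0473]
tool_rot: [0.739, 0.086, -0.66, 0.104]
wrist_force: [0.2, -0.5, -0.0]
grip_width: 0.85
```

```bash
python3 - <<'E'
from h import *
to(497,346.8,43,-75);print(status.observe()["joint_positions"].round(2))
E
```

```text
tool cm [0.44 0.22 0.02] yaw now, spin: [np.float64(-74.7), np.float64(0.3)] p [496.1 349.   47.3] t 43.2 tilt [ 0.113 -0.01  -0.994]
[-0.1   0.67 -0.77  1.87  0.76  0.83 -2.59]
```

step_arm(
  plan=[
    [0.3,0.3,0,0],
    [0.1,0,0,0],
    [0,0,0,0],
  ],
)

```text
clock: 43.5
eef_pos: [0.4981, 0.3461, 0.0439]
tool_rot: [0.739, 0.086, -0.66, 0.103]
wrist_force: [-0.4, -0.0, 0.5]
grip_width: 0.851
```

step_arm(
  plan=[
    [0,0,0,0],
    [0,0,0,0],
    [0,0,0,0],
    [0,0,0,0],
    [0,0,0,0],
    [0,0,0,0],
  ],
  jaw=1,
)

```text
clock: 44.1
eef_pos: [0.4986, 0.3468, 0.0455]
tool_rot: [0.74, 0.086, -0.659, 0.103]
wrist_force: [0.4, -0.6, -0.4]
grip_width: 0.526
```

step_arm(
  plan=[
    [-1,0,0,0],
    [-2.5,0,0,0],
    [-3,0,0,0],
    [-3,0,0,0],
    [-2,0,0,0],
    [-0.5,0,0,0],
    [0,0,0,0],
  ],
)

```text
clock: 44.8
eef_pos: [0.4825, 0.3472, 0.1699]
tool_rot: [0.739, 0.086, -0.66, 0.104]
wrist_force: [-0.2, 0.3, -0.3]
grip_width: 0.526
```

```bash
python3 - <<'E'
from h import *
to(620.5,22.3,140,-75);print(status.observe()["joint_positions"].round(2))
E
```

```text
tool cm [ 4.86 34.84 -4.2 ] yaw now, spin: [np.float64(-74.6), np.float64(0.4)] p [482.5 347.2 169.9] t 44.8 tilt [ 0.114 -0.01  -0.993]
[ 0.01  0.49 -0.91  1.84  0.58  0.99 -2.45]
```

step_arm(
  plan=[
    [0,1.2,-0.2,0],
    [0,2.5,-0.3,0],
    [0,3.3,-0.5,0],
    [0,3.5,-0.5,0],
    [0,3.5,-0.5,0],
    [0,3.5,-0.5,0],
    [0,3.5,-0.5,0],
    [0,3.5,-0.5,0],
    [0,3.3,-0.4,0],
    [0,2.5,-0.3,0],
  ],
)

```text
clock: 45.8
eef_pos: [0.6003, 0.0471, 0.1716]
tool_rot: [0.73, 0.087, -0.669, 0.107]
wrist_force: [0.6, -0.1, -0.5]
grip_width: 0.525
```

```bash
python3 - <<'E'
from h import *
to(622,22.3,110,-75);print(status.observe()["grip_width"])
E
```

```text
tool cm [ 6.37  2.72 -0.9 ] yaw now, spin: [np.float64(-74.3), np.float64(0.7)] p [600.3  47.1 171.6] t 45.8 tilt [ 0.089 -0.017 -0.996]
0.5250744952606137
```

step_arm(
  plan=[
    [0.3,1,-0.6,0],
    [0.8,0.5,-0.3,0],
    [1.2,0.2,0,0],
    [1.5,0,0,0],
    [1.5,0,0,0],
    [1,0,0,0],
    [0.4,0,0,0],
    [0,0,0,0],
    [0,0,0,0],
  ],
)

```text
clock: 46.7
eef_pos: [0.6153, 0.0309, 0.0932]
tool_rot: [0.726, 0.088, -0.674, 0.107]
wrist_force: [-0.9, 0.3, -0.2]
grip_width: 0.528
```

```bash
python3 - <<'E'
from h import *
to(622,22.3,45.5,-75);print(status.observe()["grip_width"])
E
```

```text
tool cm [ 4.82  0.83 -0.08] yaw now, spin: [np.float64(-74.2), np.float64(0.8)] p [615.3  30.9  93.2] t 46.7 tilt [ 0.076 -0.016 -0.997]
0.5278668673669281
```

step_arm(
  plan=[
    [0.3,0.5,0,0],
    [0.8,0.3,0,0],
    [1,0,0,0],
    [1,0,0,0],
    [0.6,0,0,0],
    [0.3,0,0,0],
    [0,0,0,0],
    [0,0,0,0],
  ],
)

```text
clock: 47.5
eef_pos: [0.6224, 0.0213, 0.0515]
tool_rot: [0.727, 0.087, -0.673, 0.107]
wrist_force: [-0.2, -0.4, 0.2]
grip_width: 0.527
```

```bash
python3 - <<'E'
from h import *
to(622,22.3,45.5,-75);print(status.observe()["wrist_force"])
im,c=shot("wrist","w13")
E
```

```text
tool cm [ 0.59 -0.13  0.05] yaw now, spin: [np.float64(-74.3), np.float64(0.7)] p [622.4  21.3  51.5] t 47.5 tilt [ 0.079 -0.017 -0.997]
[-0.24069452 -0.3955503   0.15750938]
```

View pics/w13.png

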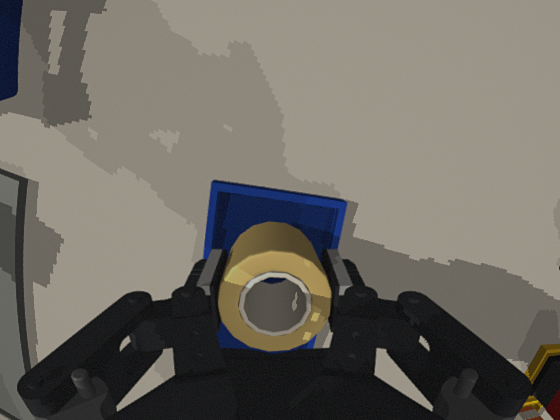

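Tape roll (centre about (275,300)) hangs centred over the far blue compartment. Lower the rest.

step_arm(
  plan=[
    [0.3,0,0,0],
    [0.3,0,0,0],
    [0.2,0,0,0],
    [0.2,0,0,0],
    [0,0,0,0],
  ],
)

```text
clock: 48.05
eef_pos: [0.6242, 0.0218, 0.0464]
tool_rot: [0.727, 0.086, -0.673, 0.108]
wrist_force: [0.6, 0.1, -0.7]
grip_width: 0.529
```

```bash
python3 - <<'E'
from h import *
to(622,22.3,45.5,-75);print(status.observe()["wrist_force"])
E
```

```text
tool cm [ 0.07 -0.11  0.21] yaw now, spin: [np.float64(-74.3), np.float64(0.7)] p [624.2  21.8  46.4] t 48.05 tilt [ 0.081 -0.02  -0.997]
[ 0.55328714  0.12289151 -0.70764951]
```

step_arm(
  plan=[
    [0.15,0,0,0],
    [0.1,0,0,0],
    [0,0,0,0],
  ],
)

```text
clock: 48.35
eef_pos: [0.625, 0.0222, 0.0458]
tool_rot: [0.727, 0.086, -0.672, 0.109]
wrist_force: [0.4, 0.2, -0.7]
grip_width: 0.529
```

step_arm(
  plan=[
    [0,0,0,0],
    [0,0,0,0],
    [0,0,0,0],
    [-0.3,0,0,0],
    [-1,0,0,0],
    [-2,0,0,0],
    [-3,0,0,0],
    [-3.5,0,0,0],
    [-3.5,0,0,0],
    [-1,0,0,0],
  ],
  jaw=0.15,
)

```text
clock: 49.35
eef_pos: [0.6119, 0.0261, 0.1963]
tool_rot: [0.727, 0.087, -0.673, 0.109]
wrist_force: [0.3, -0.2, 0.6]
grip_width: 0.847
```

step_arm(
  plan=[
    [-1,0,2,0],
    [-1,0,4,0],
    [0,0,4,0],
    [0,0,3,0],
    [0,0,1,0],
    [0,0,0,0],
    [0,0,0,0],
  ],
)

```text
clock: 50.05
eef_pos: [0.4729, -0.0112, 0.212]
tool_rot: [0.73, 0.085, -0.669, 0.112]
wrist_force: [1.1, 0.3, 0.4]
grip_width: 0.85
```

```bash
python3 - <<'E'
from h import *
im,c=shot("wrist","w14"); whites(im,c); to(0,0,0)
a,_=shot("top"); b,_=shot("side","side9")
A=cv2.resize(a[120:315,90:440],(800,446),interpolation=cv2.INTER_CUBIC); cv2.imwrite("pics/top9.png",A)
E
```

```text
white [251. 195.] 0.076 [485.9   5.3  35.8  18.9   6. ]
white [533. 212.] 0.076 [ 551.2 -296.5   35.9   18.7    2.1]
white [35. 39.] 0.076 [577.6 247.6  35.9  19.1 -17.4]
tape [276.  39.] [622.5  20.9  45.   44.6  16.5]
tool cm [ 16.84 -15.1   46.67] yaw now, spin: [np.float64(-74.0)] p [473.2 -10.9 212. ] t 50.1 tilt [ 0.09  -0.026 -0.996]
```

View pics/w14.png

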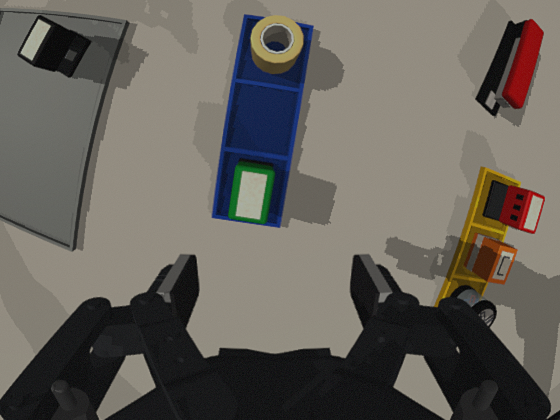

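View pics/top9.png

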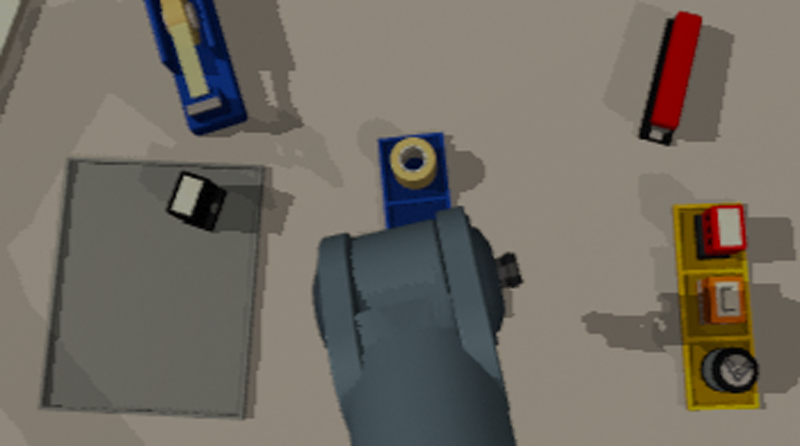

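All five things stand in their compartments, and the black stamp, tape dispenser and stapler are unmoved. The arm is clear, so I am handing in.

```bash
python3 -c "
from cell import ticket; print(ticket.job_done())"
```

```text
the job is handed in; nothing more can be done
None
```

Both kits are made up and the job was handed in at about 50 s of the 120 s allowed.

- **Yellow tray (mail desk):** from the far end, the red-capped stamp, the box of staples and the paper-clip holder, placed in that order.
- **Blue tray (scanner desk):** the green-capped stamp in the near compartment and the roll of mending tape in the far one. The middle compartment is empty.

**Last checks:** The final wrist and top pictures show all five things upright, one to a compartment, with the gripper about 0.2 m up and clear.
- **Green stamp:** at (486, 5) mm, about 5 mm from its compartment's centre, with about 9 mm of room along the tray.
- **Red stamp:** at (551, -296) mm, about 3 mm from its compartment's centre.
- **Tape roll:** at (622, 21) mm, within about 3 mm of centre.
- **Left in place:** the black stamp still measures (578, 247) mm. The tape dispenser and stapler look unmoved, but I did not measure them.

**Imperfect:**
- **Tool tilt:** the tool drifted off vertical during the runs, by up to about 8°. The tape roll was therefore set down leaning about 2° and settled flat on release, with no drop visible.
- **Floor contact:** the wrist force did not clearly show contact when setting things down. Apart from the red stamp, I released once the arm stopped descending at about the pick-up height.
- **Staples and clip holder:** these were checked by eye in the pictures, not measured.

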